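Show the class camera the drill exit under a clamped board with an inspection mirror

TASK

The boom camera has to film the drill's exit hole, ringed in red, on the underside of the clamped board's overhanging end. Pick up the inspection mirror by its orange handle and hold its glass straight below the ring, in the gap about half-way between workbench and board, face up and tipped towards the camera so that the lens sees the ring in the middle of the glass. Touch neither the board, the mini bench nor the camera boom, leave the mallet, chisel and marking gauge where they lie, and finish still holding the mirror steady in the air at that angle.

Things in the scene. Friction and masses are not known exactly. Their poses are not given: they have to be found in the camera images.
- mirror_grip (a point): Centre of the inspection mirror's orange handle: flat-sided bar 110 x 22 x 22 mm along its x. The tool lies flat on the workbench, this point 11 mm above it. Axes of the tool: x along the handle towards the glass, z out of the glass face (up as it lies). Rigid tool, about 160 g, from x = -55 (handle end) to +242 (glass frame's far edge); stem under 9 mm thick; it balances at about x = +45.
- mirror_face (a point): Centre of the reflecting glass of the same tool (glass 86 x 72 mm in a black frame 94 x 80 x 6 mm, the longer side along x). Same axes as mirror_grip; it lies 195 mm along x from mirror_grip and 4 mm below it (-z), always. z is the outward normal of the glass.
- ring (a point): Centre of the red ring (28 mm across, hole in its middle) on the board's underside, 180 mm above the workbench, facing down. Axes of the board: x across it, y along it to its overhanging end (towards the camera), z up. The ring is 45 mm from that end and 60 to 90 mm out from the mini bench's edge. The same hole shows on the board's top, where two pencil lines cross. Nothing stands below.
- aim (a point): A point in empty air on the line from ring to lens, about one seventh of the way. For a mirror held straight below the ring, half-way between workbench and board, the ring shows in the middle of the glass when the normal through the middle of the glass passes through this point (to several mm), as the normal then halves the angle between the directions to lens and ring. Axes of the board.
- mini_bench: Fixed mini bench with F-clamp and boom camera. Origin on the workbench under the middle of the edge the board overhangs; x along that edge, away from the robot, y out under the overhang, z up. Top: x -110 to 110, y -300 to 0, z up to 180 mm. The centre of the camera's front lens is at (50, 575, 360) mm in this frame, with a free view under the board. Boom and clamp: x 70 to 170, up to z 540.
- board: Fixed drilled pine board, 110 (x) by 300 (y) by 19 mm, clamped on the mini bench. Origin at the centre of its underside, 180 mm above the workbench; axes as for ring, which lies 105 mm along y from the origin.
- mirror_tool: The loose inspection mirror. Origin 11 mm below mirror_grip, same axes.
- mallet_mid (a point): Middle of a loose wooden mallet, to be left alone: 275 mm long along x, head 110 x 60 x 75 mm high at its +x end.
- chisel_mid (a point): Middle of a loose bench chisel, to be left alone: 230 mm long along x, 26 mm thick.
- gauge_mid (a point): Middle of the stock of a loose marking gauge, to be left alone: stock 22 x 65 x 48 mm high, beam 180 mm along x.

How it is judged:
By the outcome, as a careful person would: the job done as asked, in the order asked, and still so for the second after the job is handed in, while the arm keeps its last pose, push and grip.
It also fails if it takes over 38 s, if anything falls off the work surface, if the arm or the gripper's body presses on something with over 40 N, if the wrist force passes 120 N, or if a joint passes its speed limit or range.

ROBOT

A 6-joint arm with a two-finger parallel gripper is mounted at the origin on the work surface. World frame = base frame: x ahead of the robot, y to its left, z up, the work surface at z = 0. Lengths are in m, angles in rad, forces in N, time in s.
With the tool pointing down it reaches from about 0.375 to 0.975 m from the base axis. Payload 3.8 kg.
Tool frame: the origin (TCP) lies midway between the tips of the shut fingers; the grasp point (between the pads) lies 19 mm behind it; x points along the fingers, y is the direction in which the jaws open and shut, and the axes are right-handed (so a half turn about x gives the same grasp; the last joint's range is limited). The gripper opens to 88 mm and grips with 3 to 60 N. Pads are 18 mm wide; open, the fingers measure 123 mm over their backs; the gripper's body (75 mm by 187 mm) begins 45 mm behind the grasp point.
Start: joints at [1.28, 0.264, 1.604, -0, 1.274, -0.037], TCP at [0.169, 0.653, 0.239] pointing down, gripper open.
Joint ranges: [-2.63, 2.63], [-0.94, 2.18], [0.31, 2.57], [-1.31, 4.45], [0, 2.66], [-2.55, 2.55]. Speed limits (rad/s): [2.57, 2.57, 3.14, 3.14, 3.14, 3.14].

INTERFACE

Orientations are given as a rotation vector (axis times angle).
In Python, from cell import manip, inverse_kinematics, cams, order gives the robot as it stands. Calls block until the motion is done:
- manip.move_pose(position, orientation): joint-space move of the TCP to a pose.
- manip.move_linear(position, rate=0.15, rot=None): straight line of the TCP; rot=None keeps the orientation; rate is the mean speed in m/s.
- manip.set_joints(angles): joint-space move.
- manip.set_gripper(opening, force=None): finger opening in m; force is the grip in N (None keeps the last); returns when the fingers have stopped.
- manip.dwell(seconds).
- inverse_kinematics(position, orientation): joint angles nearest the present ones, or None.
- manip.state(): the state.
- cams.capture(name): name is "scene" or "top" or "wrist"; returns a dict with "image" (420x560x3 uint8, blue, green, red), "z_map" (420x560 float32, m along the optical axis (not along the pixel's ray), 0 where there is no reading), "intrinsics" (3x3 intrinsics, pixels), "k1" (the pictures are not rectified: a ray, as slopes to the right and down, at radius r is drawn at 1 + k1 r^2 times it, then the intrinsics apply), "position" and "orientation" of the camera in the world; the wrist camera has in their place "T_tool_cam" (4x4, takes a point from camera to tool coordinates, whose origin is the TCP and whose axes are the tool frame's). Camera axes: x right, y down, z forward; pixel columns grow to the right and rows downward; lengths in m; the calibration is good to about 2 mm. A picture is of the moment at which its call begins: read the wrist's pose just before it.
A pose or a line that the arm cannot do raises manip.IKError and nothing moves.
- order.close_job(): hands the job in, once; it reports no verdict.
The state is a dict: "clock": time; "joint_pos": joint angles; "joint_velocities": joint speeds; "tau": joint torques, N m; "tool_pos": TCP position; "tcp_rot": TCP orientation; "contact_force": force on the tool from outside, world axes, zero at the start; "moment": the same for the moment, N m; "gripper_width": finger opening in m.
Only numpy, scipy, OpenCV 4.12 (cv2) and the standard library are available. Lean on these libraries where they do the work, as an engineer would, in place of code of your own. Each camera call takes 0.05 s, during which the arm holds its last target. There are 200 camera calls.

## Working session

There is one attempt and no reset: what is moved stays moved. The work goes in short steps, each a Python script; the robot and the scene stay as the last script left them, time stands still between calls to the robot, and variables do not carry over. Pictures are saved under pics/ and viewed, about 8 in all and at most 12, crops included, and the job is handed in when it is done.

```bash
ls; mkdir -p pics; cat > h.py <<'E'
import numpy as np, cv2
from scipy.spatial.transform import Rotation as R
from cell import manip, inverse_kinematics, cams, order
def grab(name):
    s=manip.state(); d=cams.capture(name)
    if 'T_tool_cam' in d:
        T=np.eye(4);T[:3,:3]=R.from_rotvec(s['tcp_rot']).as_matrix();T[:3,3]=s['tool_pos'];T=T@d['T_tool_cam']
    else:
        T=np.eye(4);o=np.array(d['orientation']);T[:3,:3]=o if o.shape==(3,3) else R.from_rotvec(o).as_matrix();T[:3,3]=d['position']
    d['T']=T
    return d
def ray(d,uv):
    K=np.array(d['intrinsics']);k=float(d['k1'])
    return np.r_[cv2.undistortPoints(np.array([[uv]],float),K,np.array([k,0,0,0,0.]))[0,0],1]
def pt(d,uv,z=None):
    """world point: depth map, or intersect with plane z"""
    r=ray(d,uv);T=d['T']
    if z is None:
        u,v=map(int,np.round(uv));w=d['z_map'][v-1:v+2,u-1:u+2];w=w[w>0];return T[:3,3]+T[:3,:3]@r*np.median(w)
    g=T[:3,:3]@r;return T[:3,3]+g*(z-T[2,3])/g[2]
def proj(d,p):
    K=np.array(d['intrinsics']);T=np.linalg.inv(d['T']);q=T[:3,:3]@np.array(p)+T[:3,3]
    x=q[:2]/q[2];x=x*(1+float(d['k1'])*(x@x));return K[:2,:2]@x+K[:2,2]
E
python3 - <<'E'
from h import *
import pickle
for n in('scene','top'):
    d=grab(n);cv2.imwrite(f'pics/{n}0.png',cv2.resize(d['image'],(784,588)));pickle.dump(d,open(n+'.pkl','wb'))
    print(n,d['T'].round(3).tolist(),d['intrinsics'],d['k1'])
print(manip.state())
E
```

```text
pics
scene [[0.12, 0.573, -0.811, 1.63], [0.993, -0.083, 0.088, -0.026], [-0.017, -0.815, -0.579, 0.894], [0.0, 0.0, 0.0, 1.0]] [[411.99918444   0.         280.63454742]
 [  0.         411.99918444 203.78481997]
 [  0.           0.           1.        ]] 0.022523110592887554
top [[-0.01, -0.999, 0.042, 0.494], [-1.0, 0.009, -0.008, 0.09], [0.008, -0.042, -0.999, 1.26], [0.0, 0.0, 0.0, 1.0]] [[398.19283122   0.         274.76814461]
 [  0.         398.19283122 207.18297165]
 [  0.           0.           1.        ]] -0.0809753228453699
{'clock': 0.1, 'joint_pos': array([ 1.28010997e+00,  2.64646848e-01,  1.60525095e+00,  2.69899188e-05,
        1.27370453e+00, -3.68670523e-02]), 'joint_velocities': array([ 0.00103298, -0.00089557, -0.00375848,  0.00044441, -0.00022954,
        0.00142581]), 'tau': array([ 1.26599818e-03, -5.03615177e+01, -3.58073759e+01,  7.30409450e-02,
        2.32780521e-02, -5.49943263e-05]), 'tool_pos': array([0.16927924, 0.65275604, 0.23752608]), 'tcp_rot': array([ 0.19771089,  1.56194912, -0.20082582]), 'contact_force': array([0.13760703, 0.65261655, 0.32508666]), 'moment': array([-0.02412186,  0.00467729, -0.00018813]), 'gripper_width': 0.08824368535869727}
```

View pics/top0.png

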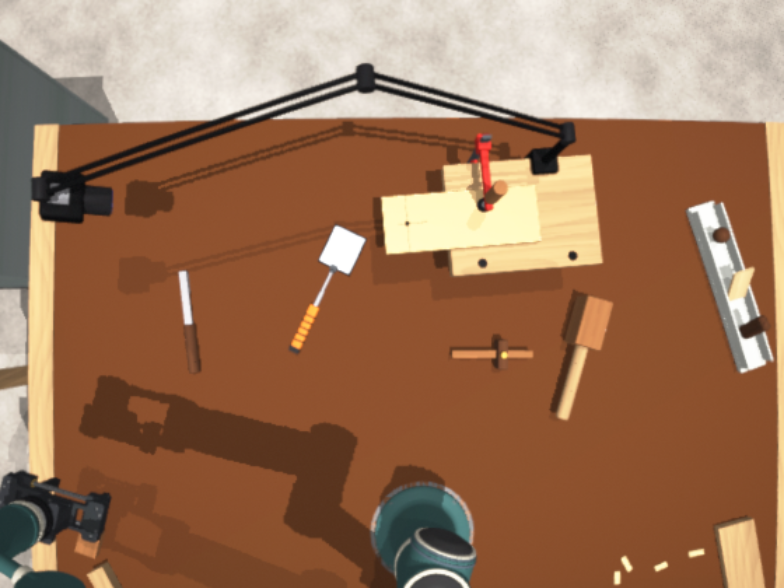

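View pics/scene0.png

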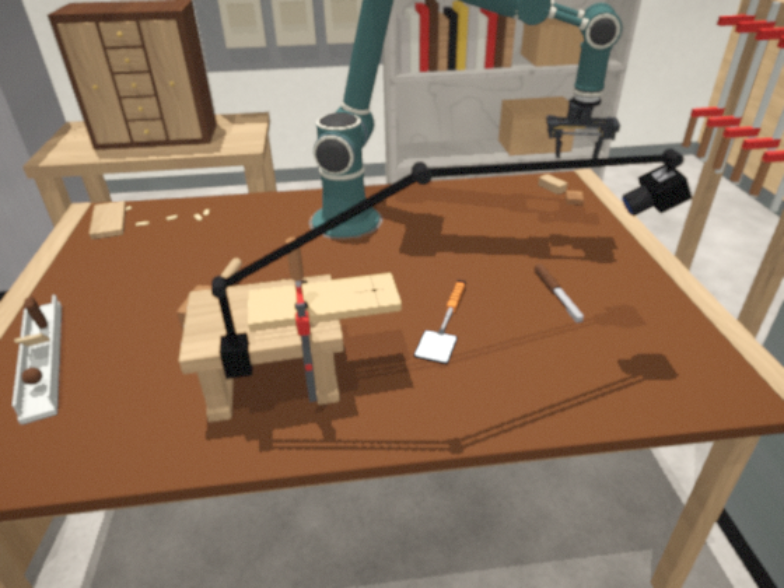

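The top view (784×588) shows the mirror handle from (293,348) to (316,308), the glass centre at (342,250), the pencil cross at (407,223) and the bench's overhang edge from (443,166) to (454,275). The scene view agrees with this layout.

```bash
python3 - <<'E'
from h import *
import pickle
d=pickle.load(open('top.pkl','rb'));S=560/784
q=lambda u,v,z=None:pt(d,(u*S,v*S),z).round(4)
for n,a in dict(handle=(305,328,.022),hend=(293,350,.02),glass=(342,250,.009),cross=(407,223,.199),bA=(382,196,.199),bB=(387,254,.199),bC=(540,241,.199),bD=(537,187,.199),e1=(443,166,.18),e2=(454,275,.18),e3=(602,262,.18),e4=(590,156,.18)).items(): print(n,q(*a),q(*a[:2]))
# orange segmentation
im=d['image'];hsv=cv2.cvtColor(im,cv2.COLOR_BGR2HSV)
m=cv2.inRange(hsv,(8,150,170),(25,255,255));m[:, :190]=0;m[:,245:]=0;m[:200]=0;m[270:]=0
p=np.array([pt(d,(u,v),.02) for v,u in np.argwhere(m)]);print('orange',len(p),p.mean(0))
g=cv2.inRange(hsv,(0,0,190),(180,60,255));g[:,:220]=0;g[:,268:]=0;g[:150]=0;g[205:]=0
k=cv2.minAreaRect(np.argwhere(g)[:,::-1].astype(np.float32));print(k,pt(d,k[0],.007))
gp=pt(d,k[0],.007);a=gp-p.mean(0);print('yaw deg',np.degrees(np.arctan2(a[1],a[0])),'len',np.hypot(*a[:2]))
# bench top cam lens depth
print(q(100,200))
E
```

```text
handle [0.4636 0.2575 0.022 ] [0.4636 0.2576 0.0211]
hend [0.415  0.2848 0.02  ] [0.415  0.2846 0.0209]
glass [0.638  0.1751 0.009 ] [0.6383 0.1753 0.006 ]
cross [0.6671 0.0373 0.199 ] [0.6672 0.0372 0.1983]
bA [0.7199 0.0847 0.199 ] [ 0.7624  0.0838 -0.001 ]
bB [0.6077 0.0762 0.199 ] [0.6287 0.0737 0.002 ]
bC [ 0.6307 -0.2193  0.199 ] [ 0.6334 -0.2254  0.1783]
bD [ 0.7363 -0.2163  0.199 ] [ 0.7406 -0.2218  0.1799]
e1 [ 0.7829 -0.036   0.18  ] [ 0.7837 -0.0364  0.1771]
e2 [ 0.5676 -0.054   0.18  ] [ 0.5678 -0.0544  0.1772]
e3 [ 0.591  -0.3484  0.18  ] [ 0.6073 -0.4223 -0.0021]
e4 [ 0.8037 -0.3315  0.18  ] [ 0.8052 -0.3335  0.1749]
orange 266 [0.46824847 0.25886264 0.02      ]
((240.73475646972656, 184.70701599121094), (23.603355407714844, 43.20832824707031), 25.463346481323242) [0.61885611 0.18657351 0.007     ]
yaw deg -25.640218934550276 len 0.16705801146437563
[0.6802 0.5396 0.3881]
```

```bash
cat >> h.py <<'E'
psi=np.radians(4.5);ring=np.array([.667,.0373,.18]);Rz=R.from_euler('z',psi)
lens=np.array([.6752,-.045,0])+Rz.apply([.05,.575,.36])
def goal(ring=ring,lens=lens,h=.09):
    M=np.r_[ring[:2],h];u=lens-M;n=u/np.linalg.norm(u)+[0,0,1];n/=np.linalg.norm(n)
    x=np.cross([0,1,0],n);x=np.cross(n,[0,0,1.]);x/=np.linalg.norm(x)
    return M,np.c_[x,np.cross(n,x),n]     # mirror rotation (x horizontal, away from robot)
def toolR(Rm,s): # tool rotation for mirror rotation Rm: tool x=-n, y=s*mirror y
    x=-Rm[:,2];y=s*Rm[:,1];return np.c_[x,y,np.cross(x,y)]
E
python3 - <<'E'
from h import *
M,Rm=goal();print(M,Rm.round(3),lens)
print(R.from_rotvec(manip.state()['tcp_rot']).as_matrix().round(2))
yaw=np.radians(-25.8);R0=R.from_euler('z',yaw).as_matrix();H=np.array([.4645,.259,.011])
for s in(1,-1):
    a=inverse_kinematics(H+[0,0,.12],R.from_matrix(toolR(R0,s)).as_rotvec())
    b=inverse_kinematics(H-[0,0,.008],R.from_matrix(toolR(R0,s)).as_rotvec())
    rv=R.from_matrix(toolR(Rm,s)).as_rotvec()
    G=M+Rm@[-.195+.01,0,.004]+Rm[:,2]*-.008
    print(s,a,b)
    for dy in(.2,.1,0): print(inverse_kinematics(G+[0,dy,0],rv))
s=1
a={k:inverse_kinematics(H+[0,0,.14],R.from_matrix(toolR(R0,k)).as_rotvec()) for k in(1,-1)}
s=min((k for k in a if a[k] is not None),key=lambda k:abs(a[k][5]));print('use',s)
manip.move_pose(H+[0,0,.16],R.from_matrix(toolR(R0,s)).as_rotvec())
d=grab('wrist');cv2.imwrite('pics/w1.png',d['image']);import pickle;pickle.dump(d,open('w1.pkl','wb'))
print(manip.state()['clock'],manip.state()['tool_pos'])
E
```

```text
[0.667  0.0373 0.09  ] [[ 1.     0.022  0.013]
 [-0.026  0.86   0.51 ]
 [ 0.    -0.51   0.86 ]] [0.67993189 0.53215042 0.36      ]
[[-0.    0.25  0.97]
 [-0.    0.97 -0.25]
 [-1.   -0.   -0.  ]]
1 [ 4.61814121e-01  8.85136330e-02  2.01860991e+00 -4.44089210e-16
  1.03446911e+00 -6.58687259e-01] [ 4.61814121e-01  2.63544712e-01  2.09639815e+00 -4.44089210e-16
  7.81649792e-01 -6.58687259e-01]
[ 0.66569661  0.38278118  1.84652265 -0.42038052  1.29881382 -0.68452857]
[ 0.529697    0.286202    1.97994382 -0.48005457  1.2195352  -0.76794949]
[ 0.36703451  0.20743278  2.08164109 -0.54592795  1.13885273 -0.87233359]
-1 [ 4.61814121e-01  8.85136330e-02  2.01860991e+00 -4.44089210e-16
  1.03446911e+00  2.48290539e+00] [ 4.61814121e-01  2.63544712e-01  2.09639815e+00 -4.44089210e-16
  7.81649792e-01  2.48290539e+00]
[ 0.66569661  0.38278118  1.84652265 -0.42038052  1.29881382  2.45706408]
[ 0.529697    0.286202    1.97994382 -0.48005457  1.2195352   2.37364316]
[ 0.36703451  0.20743278  2.08164109 -0.54592795  1.13885273  2.26925906]
use 1
1.9583 [0.46448587 0.25994525 0.17124877]
```

View pics/w1.png

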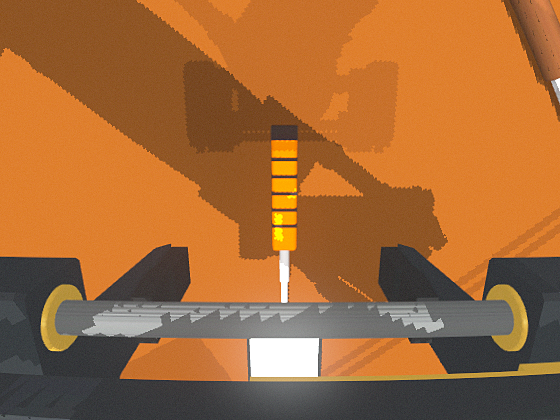

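The wrist view shows the handle from (284,125) to (284,250), aligned with the image columns. I'll measure it and grasp.

```bash
python3 - <<'E'
from h import *
import pickle
d=pickle.load(open('w1.pkl','rb'))
hsv=cv2.cvtColor(d['image'],cv2.COLOR_BGR2HSV)
zb=d['z_map'];print('depth handle/table',pt(d,(284,200))[2],pt(d,(330,180))[2])
a=pt(d,(284.5,125.5),.022);b=pt(d,(284.5,249.5),.022);g=pt(d,(284.5,357),.007)
H=(a+b)/2;v=b-a;yaw=np.arctan2(v[1],v[0]);print(a,b,H,np.linalg.norm(v),np.degrees(yaw),g,np.degrees(np.arctan2(*(g-H)[1::-1])))
R0=R.from_euler('z',yaw).as_matrix();rv=R.from_matrix(toolR(R0,1)).as_rotvec()
P=np.r_[H[:2],0]+R0@[.01,0,0]
manip.move_pose(P+[0,0,.06],rv)
manip.move_linear(P+[0,0,.004],rate=.1)
s=manip.state();print(s['tool_pos'],s['contact_force'])
manip.set_gripper(.0,force=40)
s=manip.state();print(s['gripper_width'],s['tool_pos'],s['contact_force'],s['clock'])
np.savez('grasp.npz',R0=R0,H=np.r_[H[:2],.011],p=s['tool_pos'],rv=s['tcp_rot'])
manip.move_linear(P+[0,0,.1],rate=.12);manip.dwell(.2)
s=manip.state();print(s['gripper_width'],s['tool_pos'],s['contact_force'],s['moment'],s['clock'])
d=grab('wrist');cv2.imwrite('pics/w2.png',d['image'])
E
```

```text
depth handle/table 0.021722468213396684 -0.0002215722944962084
[0.41316291 0.28575873 0.022     ] [0.51315108 0.23769232 0.022     ] [0.463157   0.26172553 0.022     ] 0.11094149322443754 -25.6745683354007 [0.63056683 0.18129641 0.007     ] -25.661140635074748
[0.47282096 0.2577172  0.00467892] [0.85443322 0.49811964 0.31996067]
0.02201409321980728 [0.47207224 0.25733426 0.00394473] [-0.21862252 -0.41399965  0.58623789] 4.2
0.021207254773612457 [0.47142583 0.25705171 0.09889602] [ 0.18469842  0.54130578 -0.94881171] [0.06648554 0.13167906 0.00882242] 5.35
```

View pics/w2.png

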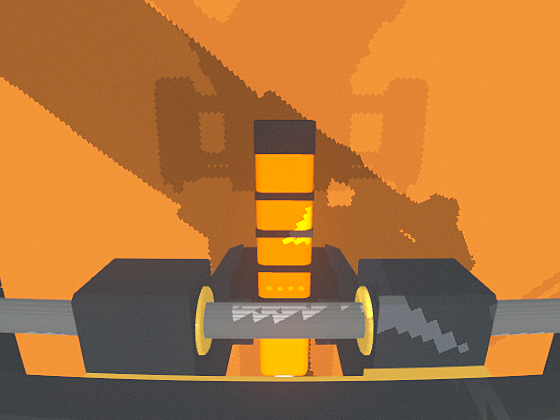

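Grasp is firm: width 21 mm, handle centred and straight in the wrist view, with its end at (284,122). Next I'll tilt it clear of the board and measure the glass pose.

```bash
python3 - <<'E'
from h import *
import pickle
f=np.load('grasp.npz');Rt=R.from_rotvec(f['rv']).as_matrix()
# mirror pose in tool frame
Rtm=Rt.T@f['R0'];ptm=Rt.T@(f['H']-f['p']);print(ptm,Rtm.round(3))
np.savez('tm.npz',Rtm=Rtm,ptm=ptm)
d=grab('wrist');print('handle pts',[pt(d,(284,v)).round(4) for v in(165,215,250,285,360)])
M,Rm=goal();Rg=Rm@Rtm.T;G=M-Rm@[.195,0,-.004]-Rg@ptm
print(G);manip.move_pose(G+[0,.2,0],R.from_matrix(Rg).as_rotvec());manip.dwell(.3)
s=manip.state();print(s['tool_pos'],s['clock'],s['gripper_width'],(R.from_matrix(Rg).inv()*R.from_rotvec(s['tcp_rot'])).magnitude())
for n in('scene','top'):
    d=grab(n);pickle.dump(d,open(n+'2.pkl','wb'))
    c=proj(d,M+[0,.2,0]);print(n,c);u,v=map(int,c)
    im=d['image'][v-70:v+70,u-100:u+100];cv2.imwrite(f'pics/{n}2.png',cv2.resize(im,None,fx=3,fy=3))
    # glass corners projected
    print([proj(d,M+[0,.2,0]+Rm@[a,b,0]).round(1).tolist() for a,b in((.047,.04),(.047,-.04),(-.047,-.04),(-.047,.04))])
    # plane fit within expected glass
    P=[]
    for a in np.linspace(-.034,.034,14):
        for b in np.linspace(-.028,.028,12):
            P.append(pt(d,proj(d,M+[0,.2,0]+Rm@[a,b,0])))
    P=np.array(P);c=np.median(P,0);U,S,V=np.linalg.svd(P-P.mean(0));n_=V[2]*np.sign(V[2][2]);print('fit',P.mean(0),M+[0,.2,0],n_,Rm[:,2],S)
E
python3 -c "
import cv2,numpy as np
a=cv2.imread('pics/scene2.png');b=cv2.imread('pics/top2.png');print(a.shape,b.shape)
o=np.vstack([cv2.resize(a,(420,294)),cv2.resize(b,(420,294))]);cv2.imwrite('pics/c2.png',o)"
```

```text
[-7.05372510e-03  9.34711916e-05 -9.93870579e-03] [[-0. -0. -1.]
 [ 0.  1. -0.]
 [ 1. -0. -0.]]
handle pts [array([0.4277, 0.2788, 0.1171]), array([0.4452, 0.2704, 0.1168]), array([0.4582, 0.2641, 0.1172]), array([0.4722, 0.2574, 0.117 ]), array([0.506 , 0.2412, 0.1163])]
[0.48195788 0.04049372 0.08742134]
[0.48218545 0.23932737 0.08843179] 6.2333 0.02126415169069293 0.003666390138103527
scene [332.59572943 230.24022174]
[[346.5, 244.5], [324.6, 235.7], [319.2, 216.6], [340.0, 225.2]]
fit [0.6701478  0.23644247 0.09261952] [0.667  0.2373 0.09  ] [0.02165629 0.51733843 0.85550684] [0.01333556 0.51029728 0.85989467] [0.26778305 0.22862681 0.01341551]
top [221.3382295  165.90997507]
[[211.2, 151.3], [232.6, 149.1], [231.9, 181.2], [210.4, 182.3]]
fit [0.66697419 0.23727262 0.09018474] [0.667  0.2373 0.09  ] [0.01578773 0.49839554 0.866806  ] [0.01333556 0.51029728 0.85989467] [0.27339597 0.22516395 0.01084202]
(420, 600, 3) (420, 600, 3)
```

View pics/c2.png

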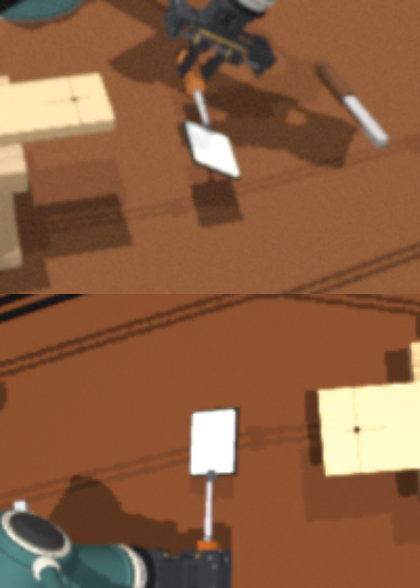

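The glass sits where predicted, within about 3 mm and 1° in both fits. The board hole is at (74,99) in the scene half of the crop. I'll cross-check the ring and move in.

```bash
python3 - <<'E'
from h import *
import pickle
d=pickle.load(open('scene2.pkl','rb'));t=pickle.load(open('top2.pkl','rb'))
def hole(d,g):
    u,v=map(int,g);w=d['image'][v-3:v+4,u-3:u+4].sum(2).astype(float);w=np.clip(np.median(w)-60-w,0,None)
    y,x=np.mgrid[v-3:v+4,u-3:u+4];return np.array([(w*x).sum(),(w*y).sum()])/w.sum()
a=hole(d,(267.5,207.5));b=hole(t,(407/1.4,223/1.4));print(a,b)
A=pt(d,a,.199);B=pt(t,b,.199);print(A,B)
r=np.r_[((A+B)/2)[:2],.18]
if np.linalg.norm(A-B)>.008: raise SystemExit('disagree')
np.save('ring.npy',r)
f=np.load('tm.npz');M,Rm=goal(r);Rg=Rm@f['Rtm'].T;G=M-Rm@[.195,0,-.004]-Rg@f['ptm'];rv=R.from_matrix(Rg).as_rotvec()
manip.move_linear(G,rate=.1,rot=rv);manip.dwell(.4)
s=manip.state();print(G,s['tool_pos'],s['clock'],s['gripper_width'],s['contact_force'],s['moment'])
Rc=R.from_rotvec(s['tcp_rot']).as_matrix();m=s['tool_pos']+Rc@f['ptm'];Rmm=Rc@f['Rtm'];fc=m+Rmm@[.195,0,-.004]
print('face',fc,'want',M,'tilt err deg',np.degrees(np.arccos(Rmm[:,2]@Rm[:,2])))
n=Rmm[:,2];aim=r+(lens-r)*.1377;w=aim-fc;print('normal miss of aim',w-n*(w@n))
e=grab('scene');pickle.dump(e,open('s3.pkl','wb'));i=e['image'][130:290,200:420];cv2.imwrite('pics/s3.png',cv2.resize(i,None,fx=3.5,fy=3.5))
E
```

```text
[266.84       206.78461538] [290.42202228 159.18166238]
[0.66612648 0.03801806 0.199     ] [0.66738023 0.03804366 0.199     ]
[0.481713   0.04132482 0.08742084] [0.48172314 0.04140552 0.08741413] 8.875 0.02171284795439526 [ 0.78930316  0.75451326 -1.10037385] [ 0.42797719  0.04873882 -0.02058313]
face [0.66676384 0.03813027 0.08999253] want [0.66675336 0.03803086 0.09      ] tilt err deg 0.003130764445660373
normal miss of aim [-3.98570723e-06 -9.59791989e-05  5.69768825e-05]
```

View pics/s3.png

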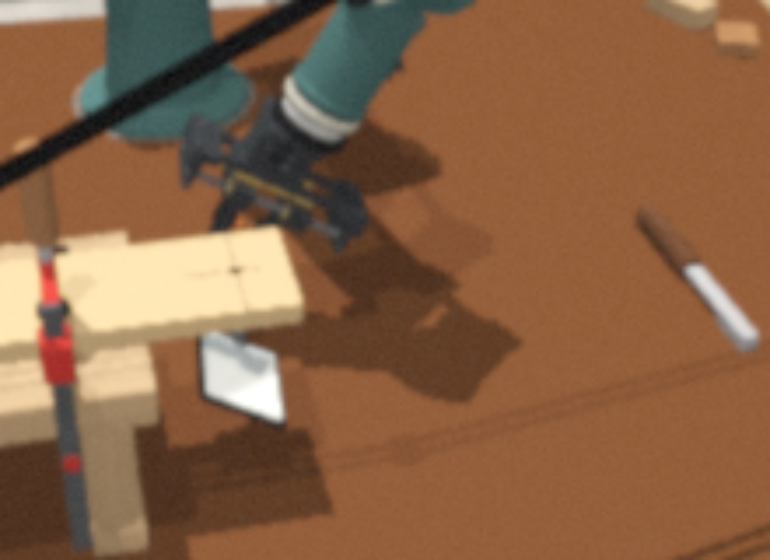

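The glass is under the board's end, below the hole, and the gripper is clear of board and bench. One last check of the held pose: corner projections and a plane fit.

```bash
python3 - <<'E'
from h import *
manip.dwell(.5)
r=np.load('ring.npy');M,Rm=goal(r);e=grab('scene')
print([((proj(e,M+Rm@[a,b,0])-[200,130])*3.5).round().tolist() for a,b in((.047,.04),(.047,-.04),(-.047,-.04),(-.047,.04))])
P=[]
for a in np.linspace(-.01,.036,14):
    for b in np.linspace(-.028,.03,12): P.append(pt(e,proj(e,M+Rm@[a,b,0])))
P=np.array(P);res=(P-M)@Rm[:,2];k=abs(res-np.median(res))<.008;print(k.mean(),np.median(res))
Q=P[k];V=np.linalg.svd(Q-Q.mean(0))[2][2];V*=np.sign(V[2]);print(V,Rm[:,2],np.degrees(np.arccos(V@Rm[:,2])))
s=manip.state();print(s['tool_pos'],s['gripper_width'],s['contact_force'],s['moment'],abs(s['joint_velocities']).max(),s['clock'])
E
```

```text
[[284.0, 422.0], [200.0, 391.0], [195.0, 322.0], [274.0, 352.0]]
1.0 0.0015675218731137917
[0.00968894 0.51457338 0.8573916 ] [0.01360275 0.51002544 0.86005175] 0.3760552593736155
[0.48169439 0.04132177 0.08742084] 0.021925586523589596 [ 0.65846393 -0.16989566 -2.01823999] [0.35899639 0.10264828 0.00274952] 0.0021350874351804792 9.475
```

Corners match within a few crop pixels, the tilt agrees to 0.4°, and the arm is steady. Handing in.

```bash
python3 -c "
from cell import order
print(order.close_job())"
```

```text
the job is handed in; nothing more can be done
None
```

I picked up the mirror by its handle with a 40 N grip. I tipped it about 31° towards the lens in clear air, slid it in under the overhang, and handed the job in at about 9.5 s on the robot's clock. The arm was still holding it.

**Position:** From the arm's readings and the pose measured at the grasp, the glass centre is about (0.667, 0.038, 0.090) m. That is straight below the ring, half-way up the gap. The top and scene cameras agreed on the hole's position to about 1.3 mm.

**Angle:** Computed the same way, the glass normal passes within 0.1 mm of the aim point I worked out. A depth fit of the glass from the scene camera agreed to 0.4° and about 1.6 mm. An earlier fit outside the gap agreed within about 1°.

**Clearance:** The last scene picture shows the gripper clear of the board and mini bench. The chisel was where it lay, but I did not re-check the mallet and gauge after the move.

**Not confirmed:**
- I could not see the boom camera's own view. The lens position comes from the given offset and my bench measurement, with a rough depth check from above.
- The wrist moment read about 0.4 N m with only 1–2 N of force. I put this down to gripper weight compensation at the tilt, but did not test it.

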